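Seat the keyed bush in the spring nest

TASK

Pick up the steel keyed bush and put it into the bore of the spring-mounted nest: shuffle and turn it gently until the key finds its slot and the bush drops fully home, its shoulder flush with the top of the nest, then let go. Keep the push light so that the nest is never driven far down on its springs, and leave the other things on the bench where they are.

Things in the scene. Friction and masses are not known exactly. Their poses are not given: they have to be found in the camera images.
- bush: Loose steel bush, about 0.3 kg, upright on the bench: round body 40 mm in diameter, 18 mm high (lower edge chamfered 1 mm), with a rectangular grip boss on top; 52 mm high in all. Its flat shoulder is the top of the round body. Origin: centre of the underside; z up the axis, x towards its one side key.
- bush_boss (a point): Middle of the bush's grip boss, 35 mm above the bush's origin. The boss is 30 mm along the bush's x, 24 mm along its y, and spans heights 18 to 52 mm; grip it across the 24 mm flats (along y).
- bush_key (a point): Outer end of the bush's key, 28 mm from the axis along its x, 12 mm above its underside. The key is 10 mm wide and spans heights 6 to 18 mm: the lowest 6 mm of the body are plain round and can enter the bore before the key meets its slot.
- nest_base: Dark steel base of the nest, fixed to the bench, 130 x 130 x 10 mm, a screw in each corner. Origin: centre of its underside, z up. On four spring posts it carries the grey nest, 90 x 90 x 24 mm, its top 44 mm above the origin. When home, the bush's origin is 26 mm above this origin and its shoulder is flush with the nest's top.
- nest_nominal (a point): Point 44 mm above the base's centre, level with the nest's top; fixed to the base. Near it is the bore: 43 mm in diameter, 18 mm deep, flat dark floor. The nest was bolted on by hand, so the bore's true axis lies up to 6 mm from this point along the base's x and along its y; it is not measured: find it by feel or sight.
- nest_slot (a point): Point 31 mm from nest_nominal along the base's x, where the outer end of the key slot would be if the nest sat true. The slot is 13 mm wide and as deep as the bore. The nest is turned up to 0.45 rad (26 degrees) either way from the base's x; not measured. With the foot in but the key still on the nest's top, the bush stands 12 mm above home.
- nest (a joint): How far the nest is pushed down on its springs, m; 0 at rest (upper stop), 0.012 at most. It starts to yield at about 5 N and then gives 1 mm for every 3 N (0.008 is about 30 N); the bush's own weight does not move it, and it springs back when released.
- coupling_hub: Bystander: turned steel hub, 66 mm flange with a boss, 38 mm high; origin centre of its underside.
- bearing: Bystander: ball bearing, 40 mm across, 12 mm high; origin centre of its underside.
- grease_tin: Bystander: round tin, 70 mm across, 46 mm high; origin centre of its underside.
- spanner_13: Bystander: small spanner, 160 mm long, lying flat; origin at its middle.
Not all that is in view belongs to the job. What is shaped like the bush but pink is not meant.

How it is judged (in metres and radians):
On the way:
1. the bush is lifted clear of the bench (height (world z) of bush above 0.046 m), for 0.2 s.
At the end, for the whole second after the job is handed in: The bush is released and at rest, upright (0.06 rad) in the bore with its key in the slot, fully home: underside within 2.5 mm of the bore floor, 26 mm above the base's underside, so the shoulder is flush; the nest is back up on its springs (within 2 mm) (z of bush in the frame of nest_base between 0.024 and 0.0285 m and horizontal distance between bush and nest_base below 0.012 m and angle between bush's own z axis and vertical below 0.06 rad and angle between the x axis of bush and the x axis of nest_base, either way round below 0.6 rad and value of joint nest below 0.002 m and linear speed of bush below 0.02 m/s); the robot touches nothing.
It fails at once if the nest is pushed down more than 8 mm (about 30 N) (value of joint nest above 0.008 m).
It fails at once if the coupling hub is disturbed (moved over 20 mm) (distance of coupling_hub from where it was at the start of the episode above 0.02 m).
It fails at once if the bearing is disturbed (moved over 20 mm) (distance of bearing from where it was at the start of the episode above 0.02 m).
It fails at once if the grease tin is disturbed (moved over 20 mm) (distance of grease_tin from where it was at the start of the episode above 0.02 m).
It fails at once if the spanner 13 is disturbed (moved over 20 mm) (distance of spanner_13 from where it was at the start of the episode above 0.02 m).
It also fails if it takes over 64 s, if anything falls off the work surface, if the arm or the gripper's body presses on something with over 40 N, if the wrist force passes 120 N, or if a joint passes its speed limit or range.

ROBOT

A 6-joint arm with a two-finger parallel gripper is mounted at the origin on a cart in front of the work surface, level with it; the furniture and walls round the work are solid. World frame = base frame: x ahead of the robot, y to its left, z up, the work surface at z = 0. Lengths are in m, angles in degrees, forces in N, time in s.
With the tool pointing down it reaches from about 0.3 to 0.75 m from the base axis. Payload 8.5 kg.
Tool frame: the origin (TCP) lies on the centre line of the jaws, within the pads' length; the fingertips stand 25 mm ahead of it and the grasp point (between the pads) lies 6 mm ahead of it; z points along the fingers, y is the line along which they close (so a half turn about z gives the same grasp; the last joint's range is limited). The gripper opens to 85 mm and grips with 20 to 120 N. Pads are 22 mm wide; open, the fingers measure 114 mm over their backs; the gripper's body (76 mm by 85 mm) begins 54 mm behind the grasp point. The pads swing forward as they close: fully open they stand 13 mm farther back than shut.
Start: joints at [63.467, 21.807, 74.336, -0, 83.858, -12.336], TCP at [0.135, 0.533, 0.256] pointing down, gripper open.
Joint ranges: [-178.18, 178.18], [-50.72, 133.34], [12.68, 142.11], [-81.47, 261.47], [9.98, 163.14], [-165.26, 165.26]. Speed limits (degrees/s): [136.94, 136.94, 180, 180, 180, 180].

INTERFACE

Orientations are given as a 3x3 rotation matrix whose columns are the frame's x, y, z axes.
In Python, from rig import telemetry, optics, env gives the robot as it stands.
- The arm moves only by the tool send_rows, never from a script. Its argument "deltas" is a list that holds one entry, the list of rows, each a list of 7 numbers: the shift along the tool's x, y, z in m, then the turn, a rotation vector about the tool's x, y, z in rad, then the opening, from -1 (shut) to 1 (fully open), so that 0 is half open. In form: [[[x, y, z, ax, ay, az, grip], ...]]. A call has 1 to 12 rows; each row shifts and turns the commanded pose from where the row before left it, along the tool's axes as they then stand; what a row does not reach is not made up. A row lasts 1/8 s, in which the tool goes at most 62.5 mm and 10.7 degrees, less where a joint would pass 70% of its speed; a pose out of reach is approached as far as the arm can. A call is refused whole if a number of a shift passes 0.0625 or a number of a turn 0.188, either way. A call with a gripper value outside its range is refused whole. The fingers move at their own pace and stop on an object; "squeeze" is the grip in N (left out, the last holds). Time passes only in rows, so rows that do not move let the fingers close. It gives the time, the measured TCP pose, the force, the opening and the grip force at its end, in the units of the state.
- telemetry.observe(): the state, without advancing time (a new reading comes with each control period).
- optics.get_image(name): name is "scene" or "top" or "wrist"; returns a dict with "image" (420x560x3 uint8, red, green, blue), "range_z" (420x560 float32, m along the optical axis (not along the pixel's ray), 0 where there is no reading), "K" (3x3 intrinsics, pixels), "rvec" (rotation vector, rad) and "tvec" (3), from world to camera coordinates, as OpenCV has them; the wrist camera has in their place "hand_eye" (4x4, takes a point from camera to tool coordinates, whose origin is the TCP and whose axes are the flange's). Camera axes: x right, y down, z forward; pixel columns grow to the right and rows downward; lengths in m; the calibration is good to about 2 mm. A picture is of the moment at which its call begins: read the wrist's pose just before it.
- env.close_job(): hands the job in; it is judged then, once.
The state is a dict: "time_s": time; "q": joint angles; "qvel": joint speeds; "joint_efforts": joint torques, N m; "position": TCP position; "tool_rot": TCP orientation; "ft_force": force on the tool from outside, world axes, zero at the start; "wrist_torque": the same for the moment, N m; "grip_width": finger opening in m; "gripper_force": force on a finger pad.
Only numpy, scipy, OpenCV 4.12 (cv2) and the standard library are available. Lean on these libraries where they do the work, as an engineer would, in place of code of your own. Each camera call takes 0.05 s, during which the arm holds its last target. There are 200 camera calls.

## Working session

There is one attempt and no reset: what is moved stays moved. The work goes in short steps, Python scripts to look and compute and a tool call to move; the robot and the scene stay as the last step left them, time stands still between calls to the robot, and variables do not carry over. Pictures are saved under pics/ and viewed, at most 10 in all, crops included, and the job is handed in when it is done.

Besides the shell and the picture viewer there is one more tool, called after "Emit:" as name(argument=value, ...) on one line, values as JSON. send_rows: Moves the arm, as the interface text tells. Its arguments: {"type":"object","properties":{"deltas":{"type":"array"},"squeeze":{"type":"number"}},"required":["deltas"]}

```bash
mkdir -p pics; cat > h.py <<'E'
import numpy as np, cv2
from rig import telemetry, optics, env
def world(d,s=None):
    z=d["range_z"]; K=d["K"]; v,u=np.mgrid[0:z.shape[0],0:z.shape[1]]
    p=np.stack([(u-K[0,2])*z/K[0,0],(v-K[1,2])*z/K[1,1],z],-1)
    if "hand_eye" in d:
        H=np.array(d["hand_eye"]); p=p@H[:3,:3].T+H[:3,3]
        return p@np.array(s["tool_rot"]).T+np.array(s["position"])
    R=cv2.Rodrigues(np.array(d["rvec"],float))[0]
    return (p-np.array(d["tvec"]).ravel())@R
def save(n,im): cv2.imwrite("pics/"+n,cv2.cvtColor(im,cv2.COLOR_RGB2BGR))
E
python3 - <<'E'
from h import *
s=telemetry.observe(); print(s)
a=optics.get_image("top"); b=optics.get_image("scene")
save("top.png",a["image"]); save("scene.png",b["image"])
np.savez("top.npz",w=world(a),im=a["image"]); np.savez("scene.npz",w=world(b),im=b["image"])
E
```

```text
{'time_s': 0.0, 'q': array([ 6.34660292e+01,  2.18416306e+01,  7.43855748e+01,  9.10099602e-04,
        8.38574964e+01, -1.23361239e+01]), 'qvel': array([ 0.01121719, -0.02991695, -0.16299573,  0.13803731,  0.04582438,
        0.08844393]), 'joint_efforts': array([ 4.82169962e-04, -4.48458374e+01, -2.31281948e+01, -1.75471691e-04,
        4.67577745e-03, -1.43656713e-07]), 'position': array([0.13478305, 0.53296366, 0.25570091]), 'tool_rot': array([[-9.69454036e-01,  2.45272128e-01, -6.74538247e-04],
       [ 2.45272832e-01,  9.69453200e-01, -1.31555534e-03],
       [ 3.31264204e-04, -1.44081634e-03, -9.99998907e-01]]), 'ft_force': array([ 0.55491918, -0.18919492, -0.23352473]), 'wrist_torque': array([-0.0084857 ,  0.05370823, -0.04423849]), 'gripper_force': 0.0, 'grip_width': 0.08543341852235817}
```

View pics/top.png

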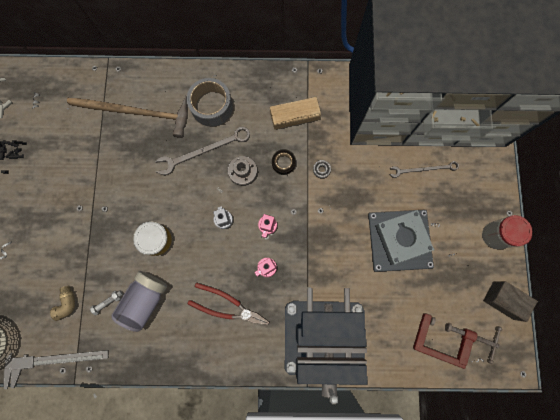

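View pics/scene.png

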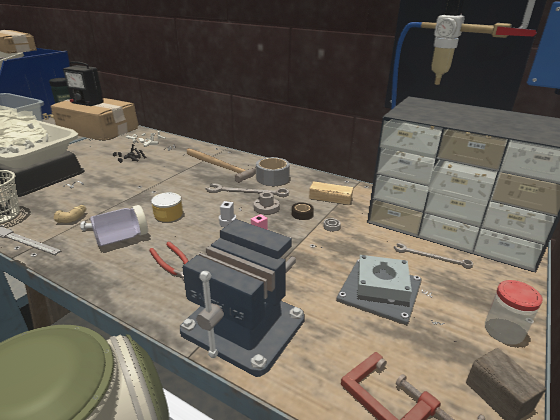

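The top view shows the steel bush at about (222,218), pink decoys at (267,225) and (265,267), and the nest at (402,240). The scene view agrees with this. Next I'll enlarge both and compute positions.

```bash
python3 - <<'E'
from h import *
f=np.load("top.npz"); w=f["w"]; im=f["im"]
for u,v in [(222,218),(402,240),(242,170),(370,213),(431,210),(375,270),(433,267),(267,225),(340,340),(284,160)]: print((u,v),w[v,u].round(4))
z=w[200:240,200:245,2]; m=(z>0.044)&(z<0.06); print("boss top",w[200:240,200:245][m].mean(0).round(4),m.sum())
m=(z>0.008)&(z<0.03); print("body",w[200:240,200:245][m].mean(0).round(4),m.sum())
R=w[195:285,355:445]; m=(R[...,2]>0.037)&(R[...,2]<0.05)
pts=R[m]; print("nest",pts.mean(0).round(4),m.sum(),cv2.minAreaRect((pts[:,:2]*1000).astype(np.float32)))
m=(R[...,2]>0.004)&(R[...,2]<0.05); pts=R[m]; print("base",cv2.minAreaRect((pts[:,:2]*1000).astype(np.float32)))
c=np.hstack([cv2.resize(im[195:245,197:247],(400,400),interpolation=2),cv2.resize(im[200:280,362:442],(400,400),interpolation=2)])
save("c1.png",c)
E
```

```text
(222, 218) [0.5483 0.2158 0.0535]
(402, 240) [ 0.5101 -0.1662  0.0274]
(242, 170) [ 0.6689  0.1836 -0.0025]
(370, 213) [ 0.5709 -0.1031  0.0104]
(431, 210) [ 0.5815 -0.2425 -0.0008]
(375, 270) [ 0.4467 -0.1107  0.0086]
(433, 267) [ 0.4546 -0.2356  0.01  ]
(267, 225) [0.5349 0.1217 0.0531]
(340, 340) [ 0.3184 -0.015   0.1418]
(284, 160) [ 0.6938  0.0881 -0.0016]
boss top [0.5527 0.2196 0.0515] 168
body [0.5513 0.2153 0.0176] 119
nest [ 0.5152 -0.1691  0.0435] 1524 ((516.2914428710938, -169.56619262695312), (90.02350616455078, 91.62299346923828), 19.805301666259766)
base ((512.9456787109375, -173.34263610839844), (131.16925048828125, 165.32363891601562), 2.6056268215179443)
```

View pics/c1.png

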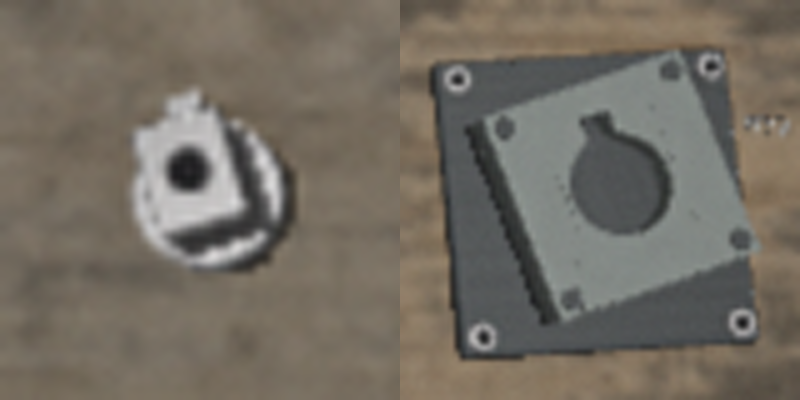

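The bush's key points about +16° from world x. The nest's slot can be seen pointing about +20° from world x. I'll move above the bush now.

Emit:
send_rows(deltas=[[[0,0,0,0,0,-0.176,1],[0,0,0,0,0,-0.176,1],[0,0,0,0,0,-0.176,1],[-0.0348,-0.0466,0.006,0,0,0,1],[-0.0348,-0.0466,0.006,0,0,0,1],[-0.0348,-0.0466,0.006,0,0,0,1],[-0.0348,-0.0466,0.006,0,0,0,1],[-0.0348,-0.0466,0.006,0,0,0,1],[-0.0348,-0.0466,0.006,0,0,0,1],[-0.0348,-0.0466,0.006,0,0,0,1],[-0.0348,-0.0466,0.006,0,0,0,1],[-0.0348,-0.0466,0.006,0,0,0,1]]])

```text
time_s: 1.6
position: [0.5531, 0.2153, 0.2018]
tool_rot: [[-0.961, -0.276, -0.001], [-0.276, 0.961, -0.0], [0.001, 0.0, -1.0]]
ft_force: [0.6, 0.2, 0.7]
grip_width: 0.0853
gripper_force: 0.0
```

```bash
python3 - <<'E'
from h import *
s=telemetry.observe(); d=optics.get_image("wrist"); w=world(d,s)
print(s["position"],np.degrees(np.arctan2(s["tool_rot"][1,1],s["tool_rot"][0,1])),s["q"].round(1)); print(np.array(d["hand_eye"]).round(3))
z=w[...,2]; near=np.hypot(w[...,0]-.552,w[...,1]-.216)<.045
for lo,hi in[(.046,.06),(.012,.022)]:
    m=near&(z>lo)&(z<hi); p=w[m]; print(p.mean(0).round(4),m.sum(),cv2.minAreaRect((p[:,:2]*1000).astype(np.float32)), np.argwhere(m).mean(0))
save("w1.png",d["image"]); np.savez("w1.npz",w=w,im=d["image"])
E
```

```text
[0.55313026 0.21533319 0.20181841] 106.04495390271721 [  9.9  28.6  72.3   0.   79.1 -96.2]
[[ 0.001 -0.959 -0.285  0.075]
 [ 1.     0.001  0.     0.   ]
 [-0.    -0.285  0.959 -0.118]
 [ 0.     0.     0.     1.   ]]
[0.5489 0.2203 0.0519] 961 ((549.9189453125, 220.6214599609375), (30.507917404174805, 23.896465301513672), 19.26677131652832) [203.52133195 286.8917794 ]
[0.5455 0.2191 0.0178] 501 ((552.0355224609375, 219.8150634765625), (39.97200012207031, 44.755516052246094), 72.31824493408203) [190.52894212 286.01197605]
```

View pics/w1.png

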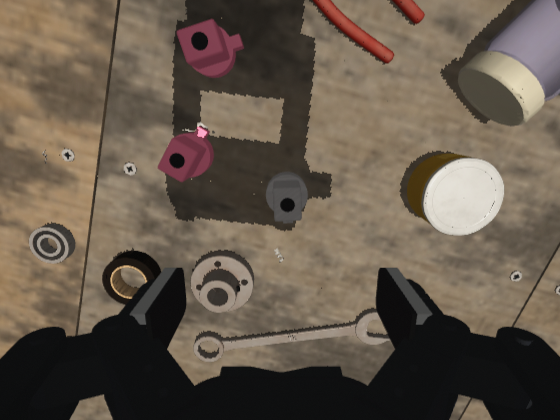

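The wrist view shows the bush at (287,200), with its key pointing down the image. The pink decoys are clear of the finger paths. The boss centre is (0.5499, 0.2206) with yaw about 19.2°. I'll align, descend and grip.

Emit:
send_rows(deltas=[[[0,0,0,0,0,-0.056,1],[0.0013,0.0061,0,0,0,0,1],[0,0,0.045,0,0,0,0.6],[0,0,0.045,0,0,0,0.3],[0,0,0.045,0,0,0,0.2],[0,0,0.021,0,0,0,0.2],[0,0,0,0,0,0,0.2]]], squeeze=50)

```text
time_s: 2.52
position: [0.5475, 0.2226, 0.0451]
tool_rot: [[-0.944, -0.33, -0.003], [-0.33, 0.944, -0.001], [0.003, 0.001, -1.0]]
ft_force: [-0.8, 0.3, -0.0]
grip_width: 0.0513
gripper_force: 0.0
```

Emit:
send_rows(deltas=[[[0,0,0,0,0,0,-1],[0,0,0,0,0,0,-1],[0,0,0,0,0,0,-1],[0,0,0,0,0,0,-1],[0,0,0,0,0,0,-1]]])

```text
time_s: 3.15
position: [0.5493, 0.2223, 0.0479]
tool_rot: [[-0.944, -0.33, 0.003], [-0.33, 0.944, 0.001], [-0.003, -0.0, -1.0]]
ft_force: [-0.4, 0.6, 6.7]
grip_width: 0.0237
gripper_force: 50.5
```

Gripped. I'll lift and carry it toward the nest.

Emit:
send_rows(deltas=[[[0,0,-0.02,0,0,0,-1],[0,0,-0.04,0,0,0,-1],[0,0,-0.05,0,0,0,-1],[0,0,-0.05,0,0,0,-1],[0,0,0,0,0,0,-1]]])

```text
time_s: 3.78
position: [0.5496, 0.2224, 0.2105]
tool_rot: [[-0.944, -0.33, 0.008], [-0.33, 0.944, 0.002], [-0.008, -0.001, -1.0]]
ft_force: [-0.5, -0.1, -2.6]
grip_width: 0.0233
gripper_force: 49.6
```

```bash
python3 - <<'E'
from h import *
s=telemetry.observe(); R=s["tool_rot"]; print(s["position"],s["q"].round(1),s["ft_force"],s["grip_width"])
print("delta tool to (.516,-.169,z .2):",R.T@(np.array([.516,-.169,.2])-s["position"]))
E
```

```text
[0.54964263 0.22238291 0.21054622] [ 10.6  27.9  72.    0.   79.6 -98.7] [-0.5279665  -0.08237718 -2.63344112] 0.023332024713021104
delta tool to (.516,-.169,z .2): [ 0.16094551 -0.35836673  0.00966728]
```

Emit:
send_rows(deltas=[[[0.02,-0.0448,0,0,0,0,-1],[0.02,-0.0448,0,0,0,0,-1],[0.02,-0.0448,0,0,0,0,-1],[0.02,-0.0448,0,0,0,0,-1],[0.02,-0.0448,0,0,0,0,-1],[0.02,-0.0448,0,0,0,0,-1],[0.02,-0.0448,0,0,0,0,-1],[0.02,-0.0448,0.01,0,0,0,-1],[0,0,0,0,0,0,-1],[0,0,0,0,0,0,-1]]])

```text
time_s: 5.03
position: [0.5154, -0.1685, 0.1956]
tool_rot: [[-0.944, -0.33, -0.001], [-0.33, 0.944, 0.001], [0.001, 0.002, -1.0]]
ft_force: [-0.8, 0.2, -3.6]
grip_width: 0.0234
gripper_force: 49.8
```

```bash
python3 - <<'E'
from h import *
s=telemetry.observe(); d=optics.get_image("wrist"); w=world(d,s); im=d["image"]
print(s["position"],np.degrees(np.arctan2(s["tool_rot"][1,1],s["tool_rot"][0,1])),s["q"].round(1),s["tool_rot"].round(4))
z=w[...,2]; near=np.hypot(w[...,0]-.516,w[...,1]+.169)<.07
m=near&(z>.038)&(z<.05); p=w[m]; print(p.mean(0).round(4),m.sum(),cv2.minAreaRect((p[:,:2]*1000).astype(np.float32)))
m=near&(z>.02)&(z<.034)&(np.hypot(w[...,0]-.516,w[...,1]+.169)<.035); p=w[m]; print("floor",p.mean(0).round(4),m.sum())
np.savez("w2.npz",w=w,im=im)
save("w2.png",im)
E
```

```text
[ 0.51539703 -0.16847242  0.19557125] 109.24634623045326 [ -30.6   24.1   81.3    0.    74.7 -139.9] [[-0.9441 -0.3296 -0.0015]
 [-0.3296  0.9441  0.0013]
 [ 0.001   0.0017 -1.    ]]
[ 0.5031 -0.1727  0.0442] 7421 ((512.916748046875, -169.17474365234375), (90.79551696777344, 90.3902359008789), 19.88185691833496)
floor [ 0.515  -0.1685  0.0266] 1723
```

View pics/w2.png

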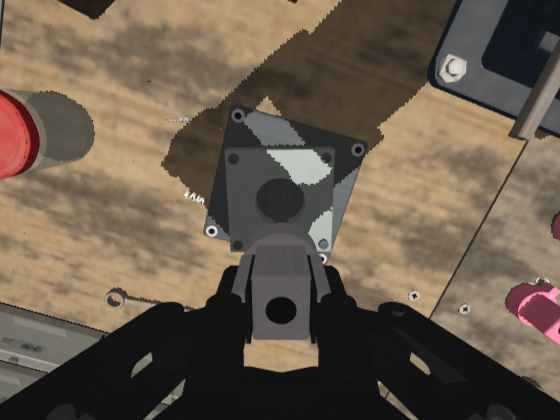

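The nest is centred near (280,200). The bore is at (280,200) and fully visible, except for the slot, which is behind the held bush at (281,300). Next I'll measure bore and held bush relative to each other in this same image.

```bash
python3 - <<'E'
from h import *
s=telemetry.observe(); f=np.load("w2.npz"); w=f["w"]; T=(w-s["position"])@s["tool_rot"]  # tool coords
v,u=np.mgrid[0:420,0:560]
h=T[...,2]
for lo in np.arange(-.04,.08,.004):
    m=(abs(u-281)<70)&(v>225)&(h>=lo)&(h<lo+.004); 
    if m.sum()>60: print(round(lo,3),m.sum(),T[m].mean(0).round(4))
def circ(p):
    A=np.c_[2*p,np.ones(len(p))]; x=np.linalg.lstsq(A,(p**2).sum(1),rcond=None)[0]; return x[:2],np.sqrt(x[2]+x[0]**2+x[1]**2)
# bore rim: top-plane pixels adjacent to deeper pixels
H=w[...,2]; top=(H>.039)&(H<.049); fl=(H<.037)&(np.hypot(u-280,v-200)<45)
rim=top&cv2.dilate(fl.astype(np.uint8),np.ones((3,3),np.uint8)).astype(bool)&(np.hypot(u-280,v-200)<35)&(v<222)
p=T[rim][:,:2]
for _ in range(4):
    c,r=circ(p); e=abs(np.hypot(*(p-c).T)-r); p=p[e<max(.0006,2*np.median(e))]
print("bore tool",c.round(4),r,len(p),"world",(s["position"]+s["tool_rot"]@np.array([*c,.15])).round(4))
q=T[top&(np.hypot(u-280,v-200)<100)&(v<240)]; r=cv2.minAreaRect((q[:,:2]*1000).astype(np.float32)); print("nest rect tool",r)
im=f["im"]; save("c2.png",cv2.resize(im[140:350,180:380],(800,840))[:600])
E
```

```text
-0.04 82 [ 0.016   0.0001 -0.039 ]
-0.036 155 [ 0.0138  0.0025 -0.0328]
-0.032 473 [ 0.0139  0.0002 -0.03  ]
-0.028 469 [ 0.013   0.0003 -0.026 ]
-0.024 619 [ 0.0118  0.0005 -0.0218]
-0.02 434 [ 0.0106  0.0007 -0.0183]
-0.016 606 [ 0.0057  0.0006 -0.0132]
-0.012 479 [ 0.0069  0.     -0.0106]
-0.008 1599 [ 0.0032  0.0005 -0.0047]
-0.004 2960 [ 0.0031  0.0002 -0.0031]
-0.0 541 [0.013  0.0001 0.0019]
0.004 499 [0.0129 0.0005 0.0059]
0.008 452 [0.013  0.0003 0.01  ]
0.012 436 [0.013  0.0002 0.014 ]
0.016 318 [0.0137 0.0004 0.0179]
0.02 217 [0.0147 0.0001 0.0219]
0.024 152 [0.0151 0.0007 0.026 ]
0.028 701 [0.0157 0.0003 0.0302]
0.032 175 [ 0.0172 -0.0001  0.034 ]
0.036 167 [0.0171 0.0004 0.0379]
0.04 154 [0.0169 0.0006 0.0419]
0.044 65 [ 0.0155 -0.0003  0.0455]
bore tool [ 0.0034 -0.0003] 0.021817397106319518 133 world [ 0.5124 -0.1694  0.0459]
nest rect tool ((8.875102996826172, -0.38962554931640625), (90.3382339477539, 78.69850158691406), 89.58367919921875)
```

View pics/c2.png

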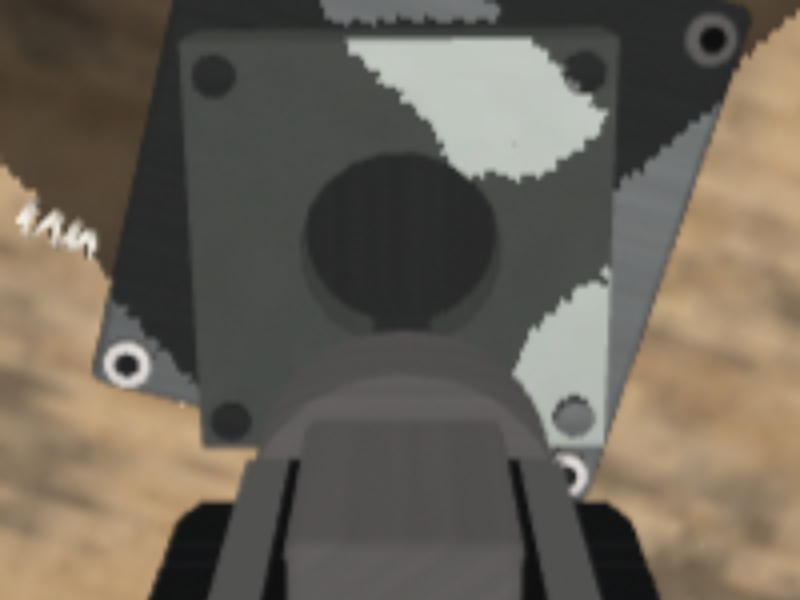

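```bash
python3 - <<'E'
from h import *
from scipy.optimize import least_squares
s=telemetry.observe(); f=np.load("w2.npz"); w=f["w"]; T=(w-s["position"])@s["tool_rot"]; h=T[...,2]
v,u=np.mgrid[0:420,0:560]; win=(abs(u-281)<70)&(v>225)
p=T[win&(h>.032)&(h<.046)][:,:2]; p=p[(p[:,0]>-.01)]
r=least_squares(lambda c:np.hypot(*(p-c).T)-.02,[0,0],loss="soft_l1",f_scale=.0005); print("body",r.x,np.median(abs(r.fun)),len(p))
q=T[win&(abs(u-281)<25)&(h>.002)&(h<.016)]; print("face x",np.percentile(q[:,0],[10,50,90]).round(4))
t=T[win&(h>-.0065)&(h<-.002)&(v>270)]; print("boss top",cv2.minAreaRect((t[:,:2]*1000).astype(np.float32)),np.percentile(t[:,0],[1,99]),np.percentile(t[:,1],[1,99]),np.median(t[:,2]))
E
```

```text
body [0.00016751 0.00027533] 0.00010328909212745443 545
face x [0.0148 0.0151 0.0155]
boss top ((0.6305503845214844, 0.5418643951416016), (50.543914794921875, 30.494422912597656), 89.10086822509766) [-0.01350953  0.01513468] [-0.02138966  0.02196318] -0.0037681653319343016
```

Bush centre in tool frame is (0.0002, 0.0003) and the bore is at (0.0034, -0.0003), with yaw agreeing to 0.4°. I'll shift across and come down to just above the nest.

Emit:
send_rows(deltas=[[[0.0032,-0.0006,0,0,0,0,-1],[0,0,0.03,0,0,0,-1],[0,0,0.03,0,0,0,-1],[0,0,0.03,0,0,0,-1],[0,0,0.008,0,0,0,-1],[0,0,0,0,0,0,-1],[0,0,0,0,0,0,-1],[0,0,0,0,0,0,-1]]])

```text
time_s: 6.08
position: [0.5133, -0.1708, 0.0992]
tool_rot: [[-0.944, -0.33, 0.001], [-0.33, 0.944, -0.001], [-0.001, -0.001, -1.0]]
ft_force: [0.7, 0.2, -3.0]
grip_width: 0.0232
gripper_force: 49.9
```

Emit:
send_rows(deltas=[[[0,0,0.003,0,0,0,-1],[0,0,0.002,0,0,0,-1],[0,0,0.002,0,0,0,-1],[0,0,0.001,0,0,0,-1],[0,0,0.001,0,0,0,-1],[0,0,0,0,0,0,-1],[0,0,0,0,0,0,-1]]])

```text
time_s: 6.95
position: [0.513, -0.1706, 0.0893]
tool_rot: [[-0.944, -0.33, 0.0], [-0.33, 0.944, -0.0], [-0.0, -0.0, -1.0]]
ft_force: [0.4, -0.0, -2.5]
grip_width: 0.0236
gripper_force: 49.9
```

No contact force at 3 mm below the nest's top, so the foot is in the bore. I'll go on in small steps.

Emit:
send_rows(deltas=[[[0,0,0.001,0,0,0,-1],[0,0,0.001,0,0,0,-1],[0,0,0.001,0,0,0,-1],[0,0,0.001,0,0,0,-1],[0,0,0.001,0,0,0,-1],[0,0,0,0,0,0,-1],[0,0,0,0,0,0,-1]]])

```text
time_s: 7.82
position: [0.513, -0.1707, 0.0844]
tool_rot: [[-0.944, -0.33, 0.0], [-0.33, 0.944, -0.0], [-0.0, -0.0, -1.0]]
ft_force: [0.5, -0.1, -3.1]
grip_width: 0.0234
gripper_force: 49.9
```

Emit:
send_rows(deltas=[[[0,0,0.001,0,0,0,-1],[0,0,0.001,0,0,0,-1],[0,0,0.001,0,0,0,-1],[0,0,0.001,0,0,0,-1],[0,0,0.001,0,0,0,-1],[0,0,0.001,0,0,0,-1],[0,0,0,0,0,0,-1],[0,0,0,0,0,0,-1]]])

```text
time_s: 8.82
position: [0.513, -0.1707, 0.0783]
tool_rot: [[-0.944, -0.33, 0.0], [-0.33, 0.944, -0.0], [-0.0, -0.0, -1.0]]
ft_force: [-0.0, -0.5, -2.5]
grip_width: 0.0233
gripper_force: 49.9
```

Emit:
send_rows(deltas=[[[0,0,0.001,0,0,0,-1],[0,0,0.001,0,0,0,-1],[0,0,0.001,0,0,0,-1],[0,0,0.0005,0,0,0,-1],[0,0,0,0,0,0,-1],[0,0,0,0,0,0,-1]]])

```text
time_s: 9.57
position: [0.513, -0.1706, 0.0749]
tool_rot: [[-0.944, -0.33, 0.0], [-0.33, 0.944, -0.0], [-0.0, -0.0, -1.0]]
ft_force: [-0.5, -0.3, -2.8]
grip_width: 0.0228
gripper_force: 49.9
```

Within about 1 mm of home with no resistance. I'll release, let it drop, then withdraw.

Emit:
send_rows(deltas=[[[0,0,0,0,0,0,-0.3],[0,0,0,0,0,0,-0.1],[0,0,0,0,0,0,0.1],[0,0,0,0,0,0,0.1],[0,0,-0.03,0,0,0,0.1],[0,0,-0.05,0,0,0,0.1],[0,0,-0.05,0,0,0,0.1],[0,0,0,0,0,0,0.1],[0,0,0,0,0,0,0.1]]])

```text
time_s: 10.7
position: [0.5127, -0.1705, 0.2042]
tool_rot: [[-0.944, -0.33, -0.001], [-0.33, 0.944, 0.0], [0.001, 0.001, -1.0]]
ft_force: [-0.2, -0.1, -0.5]
grip_width: 0.0465
gripper_force: 0.0
```

```bash
python3 - <<'E'
from h import *
s=telemetry.observe(); d=optics.get_image("wrist"); w=world(d,s)
r=np.hypot(w[...,0]-.5125,w[...,1]+.1698); z=w[...,2]
print(s["position"],"boss top",np.median(z[(r<.02)&(z>.06)]),"nest",np.median(z[(r>.03)&(r<.042)]),"shoulder",np.median(z[(r<.0185)&(z<.055)]))
p=w[(r<.025)&(z>.074)]; print(cv2.minAreaRect((p[:,:2]*1000).astype(np.float32)))
save("w3.png",cv2.resize(d["image"][120:330,140:420],(800,600)))
E
```

```text
[ 0.51265563 -0.17045966  0.20421628] boss top 0.2594828109129731 nest 0.22724877976340174 shoulder 0.04429855819291631
((508.839599609375, -170.9815673828125), (37.552555084228516, 49.88578796386719), 17.786842346191406)
```

View pics/w3.png

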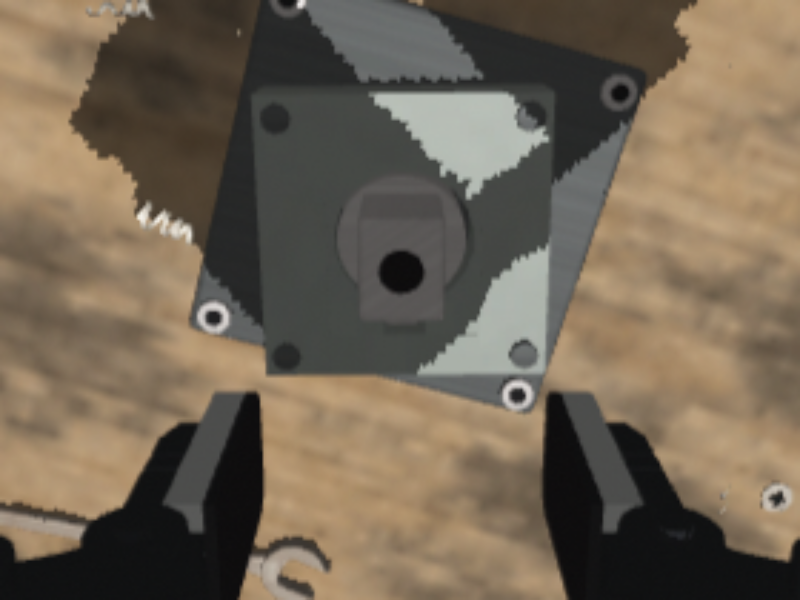

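The bush is seated: its shoulder at crop (400,235) is level with the nest's top at z≈0.044 m, the key is in its slot below the boss, and the gripper is clear. Handing in.

```bash
python3 -c "
from rig import env
print(env.close_job())"
```

```text
the job is handed in; nothing more can be done
None
```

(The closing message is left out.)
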